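# Latch the stencil arm onto the painting board's ball post

## Robot

A 6-joint arm with a two-finger parallel gripper is mounted at the origin on the work surface. World frame = base frame: x ahead of the robot, y to its left, z up, the work surface at z = 0. Lengths are in m, angles in rad, forces in N, time in s.
With the tool pointing down it reaches from about 0.35 to 0.975 m from the base axis. Payload 4.9 kg.
Tool frame: the origin (TCP) lies at the very end of the fingers, on their centre line; the grasp point (between the pads) lies 19 mm behind it; z points along the fingers, y is the line along which they close (so a half turn about z gives the same grasp; the last joint's range is limited). The gripper opens to 85 mm and grips with 20 to 120 N. Pads are 22 mm wide; open, the fingers measure 114 mm over their backs; the gripper's body (76 mm by 85 mm) begins 54 mm behind the grasp point. The pads swing forward as they close: fully open they stand 13 mm farther back than shut.
Start: joints at [-1.25, 0.053, 1.613, -0, 1.476, -0.119], TCP at [0.266, -0.566, 0.231] pointing down, gripper open.
Joint ranges: [-3.01, 3.01], [-1.01, 2.22], [0.06, 2.58], [-1.02, 4.17], [0.09, 2.62], [-3.14, 3.14]. Speed limits (rad/s): [2.57, 2.57, 3.14, 3.14, 3.14, 3.14].

## Interface

Orientations are given as a rotation vector (axis times angle).
In Python, from station import * gives the robot as it stands.
- The arm moves only by the shell command python3 -m crank 'ROWS' [OPENING] [FORCE]. ROWS is JSON, a list of rows, each an object with "offset": the shift along the tool's x, y, z in m, a list of three; "twist": the turn, a rotation vector about the tool's x, y, z in degrees, a list of three. In form: [{"offset": [x, y, z], "twist": [rx, ry, rz]}, ...]. A call has 1 to 20 rows; each row is the pose to reach, as a shift and turn from the pose commanded when the call began, along the tool's axes at that moment; what a row does not reach only later rows make up. A row lasts 1/8 s, in which the tool goes at most 62.5 mm and 10.7 degrees, less where a joint would pass 70% of its speed; a pose out of reach is approached as far as the arm can. A call with a gripper value outside its range is refused whole. OPENING is the opening, from 0 (shut) to 1 (fully open), set as the call begins (- or left out, the last holds). The fingers move at their own pace and stop on an object; FORCE is the grip in N (left out, the last holds). Time passes only in rows, so rows that repeat a pose let the fingers close. It gives the time, the measured TCP pose, the force, the opening and the grip force at its end, in the units of the state.
- get_obs(): the state, without advancing time (a new reading comes with each control period).
- get_image(name): name is "scene" or "top"; returns the picture (480x640x3 uint8, red, green, blue); there is no depth.
- get_calibration(name): a dict with "intrinsics" (3x3 intrinsics, pixels), "world_from_camera" (4x4, takes a point from camera to world coordinates). Camera axes: x right, y up, looking along -z (the intrinsics and any distortion apply to the point x, -y, -z); pixel columns grow to the right and rows downward; lengths in m; the calibration is good to about 2 mm. A picture is of the moment at which its call begins. get_calibration takes no time and is no camera call.
- finish_job(): hands the job in; it is judged then, once.
Trained networks look in the newest picture that a camera, given by its name, has taken for a name from the list of things; names that differ only in an ending like _2 or _b are one class to them, and where a whole thing is asked for, a point or a joint stands for the part that bears it (a point fixed in the world has none). Each returns a list of dicts, best first, with "confidence" (0 to 1); they miss things now and then, are a little off and sometimes report something else, mostly with a low value. They report only what shows in the picture. A call takes as long as a camera call. They do not tell look-alikes from the thing itself.
- cut_out(query, camera): "region" (480x640 bool, what is visible of it) and "rect" ([centre column, centre row, width, height] in pixels, round what is visible of it).
The state is a dict: "t": time; "q": joint angles; "dq": joint speeds; "effort": joint torques, N m; "tool_pos": TCP position; "tool_rot": TCP orientation; "contact_force": force on the tool from outside, world axes, zero at the start; "wrist_torque": the same for the moment, N m; "opening": finger opening in m; "grip_force": force on a finger pad.
Only numpy, scipy, OpenCV 4.12 (cv2) and the standard library are available. Lean on these libraries where they do the work, as an engineer would, in place of code of your own. Each camera call takes 0.05 s, during which the arm holds its last target. There are 200 camera calls.

## Task

Fit the planet stencil onto the painting board: hold the stencil arm by its black grip block, lower its red socket onto the steel ball with the orange ring centred above the white moon, and push it down gently past the click until it is fully home on the collar and the green pin has risen. Only then let go and press the yellow latch lever all the way down. The ball post is delicate, so never load it with more than about 40 N, and leave the other things on the table where they are.

Things in the scene. Friction and masses are not known exactly. Their poses are not given: they have to be found in the camera images.
- stencil: Loose stencil arm, about 0.35 to 0.6 kg, standing upright on its red socket head (52 mm wide, 44 high, open below). Origin: centre of the head's flat underside, on the socket axis; z up, x from head to ring. On the head's +x side a black ribbed grip block: x 29 to 57 mm, 26 mm wide in y, z 18 to 58 mm. A flat bar 22 mm up joins it to the ring. Yellow latch lever on top.
- mouth (a point): Same point and axes as the stencil's origin: the socket mouth, flared 40 mm wide, narrowing to 30.6 mm at 10 mm up, for a 28 mm ball. Home = underside flat on the post's collar. Two sprung detents click under the ball: they touch 13 mm above home and pass its widest part 7 mm above home; getting past takes 8 to 20 N, the arm's weight included. Home is a hard stop.
- grip (a point): Middle of the grip block, where to grasp: stencil x 43, z 44 mm, 14 mm below the block's top. Axes as the stencil's. Grasp across the 26 mm (stencil y) with fingers from above; grip firmly, about 80 N or more, as the push goes through it off-centre.
- ring (a point): Centre of the orange stencil ring (71 mm inside, 81 mm outside, 5 mm thick): stencil x 135, z 22 mm. Axes as the stencil's.
- latch (a joint): Latch lever angle, rad: near 0 = open, standing up (start 0 to 0.12), 0.75 = fully down on its stop. Hinge at stencil x 24, z 44 mm, about y; the lever reaches 60 mm from it towards -x, over the ball. Stiff, stays where left: 6 to 10 N from above moves it. Its steel hook swings under the ball and jams if the socket is more than about 2 mm short of home.
- latch_tip (a point): On the lever's top face near its free end, 48 mm from the hinge. In the stencil frame: fully open x -6, z 82 mm; fully down x -24, z 51.5 mm. The lever is 16 mm wide. Pressing it straight down above the ball (stencil x 0 to -15 mm) does not tip the head.
- board: Dark blue painting board with stars, fixed to the table, 270 x 190 x 12 mm: x -50 to 220, y -95 to 95 mm. Origin: at table height exactly under the axis of the ball post; z up, x from post to moon.
- foot (a point): Same point and axes as the board's origin. The upright post above it: a round steel collar 58 mm across, a 10 mm neck and a 28 mm steel ball, centre 22 mm above the collar's top. The post's height is set anew every time and NOT measured: the collar's top is 32 to 64 mm above the table. It does not give way under load.
- moon (a point): Centre of the white painted moon, 66 mm across, on the board's top, 135 mm in x from the board's origin.
- can_blue: Blue spray can, 65 mm wide, 205 high; bystander, origin at the underside. Leave alone.
- can_orange: Orange spray can, 65 mm wide, 205 high; bystander, origin at the underside. Leave alone.
- can_green: Green spray can, 65 mm wide, 205 high; bystander, origin at the underside. Leave alone.
- tape: Roll of yellow tape, 90 mm across, 25 high; bystander, origin at the underside. Leave alone.
- jar: Glass jar with blue lid, 60 mm wide, 60 high; bystander, origin at the underside. Leave alone.
- brush: Brush lying down, origin on its underside; bystander, origin at the underside. Leave alone.
- lid: Flat aluminium tin lid, 76 mm across, 10 high; bystander, origin at the underside. Leave alone.
- homepin (a joint): Small green tell-tale pin, 7 mm wide, on the head's top at stencil x 8, y 14.5 mm, lightly sprung (under 2 N). 0 = flush, no ball in the socket; the ball lifts it over the last 4 mm of the way down, so that it reads about 0.004 m when the socket is fully home.
Things that resemble listed ones, but are neither listed nor needed, are in the scene too. What is shaped like the stencil but purple is not meant.

How it is judged:
By the outcome, as a careful person would: the job done as asked, in the order asked, and still so for the second after the job is handed in, with the robot touching nothing.
It also fails if it takes over 72 s, if anything falls off the work surface, if the arm or the gripper's body presses on something with over 40 N, if the wrist force passes 120 N, or if a joint passes its speed limit or range.

## Working session

There is one attempt and no reset: what is moved stays moved. The work goes in short steps, Python scripts to look and compute and a shell command to move; the robot and the scene stay as the last step left them, time stands still between calls to the robot, and variables do not carry over. Pictures are saved under pics/ and viewed, at most 10 in all, crops included, and the job is handed in when it is done.

```bash
mkdir -p pics; ls; python3 - <<'E'
from station import *
import cv2, numpy as np
o=get_obs(); print({k:np.round(v,3).tolist() for k,v in o.items()})
for c in ("scene","top"):
    im=get_image(c); cv2.imwrite(f"pics/{c}0.png",im[:,:,::-1])
    k=get_calibration(c); print(c,np.round(k["intrinsics"],1).tolist(),np.round(k["world_from_camera"],3).tolist(),[x for x in k if x not in("intrinsics","world_from_camera")])
    for q in ("stencil","board","ring","moon","grip","latch"):
        for r in cut_out(q,c)[:3]: print(c,q,round(r["confidence"],2),np.round(r["rect"],1).tolist())
E
```

```text
pics
{'t': 0.0, 'q': [-1.25, 0.053, 1.614, 0.0, 1.476, -0.119], 'dq': [-0.002, 0.0, -0.0, -0.0, 0.001, 0.001], 'effort': [-0.0, -39.367, -37.018, -0.0, 0.007, 0.0], 'tool_pos': [0.266, -0.565, 0.23], 'tool_rot': [-3.064, -0.685, 0.0], 'contact_force': [0.137, 0.749, -0.416], 'wrist_torque': [0.012, 0.002, -0.013], 'grip_force': 0.0, 'opening': 0.085}
scene [[516.9, 0.0, 321.4], [0.0, 516.9, 241.9], [0.0, 0.0, 1.0]] [[-0.572, -0.608, 0.551, 1.384], [0.82, -0.415, 0.393, 0.587], [-0.011, 0.677, 0.736, 1.21], [0.0, 0.0, 0.0, 1.0]] []
scene stencil 0.72 [437.2, 241.3, 31.1, 29.2]
scene stencil 0.71 [389.0, 271.4, 60.7, 56.2]
scene stencil 0.58 [205.2, 203.3, 16.1, 25.4]
scene board 0.64 [265.8, 232.8, 100.0, 72.6]
scene board 0.64 [399.4, 264.4, 39.0, 34.9]
scene ring 0.84 [388.1, 272.9, 59.8, 55.7]
scene ring 0.68 [438.6, 242.0, 25.9, 28.0]
scene moon 0.9 [266.1, 232.8, 105.0, 69.7]
scene grip 0.91 [448.9, 234.9, 48.1, 46.5]
scene grip 0.62 [402.5, 269.8, 39.2, 45.6]
scene latch 0.51 [407.4, 253.9, 12.3, 16.8]
top [[483.8, 0.0, 317.2], [0.0, 483.8, 243.4], [0.0, 0.0, 1.0]] [[-0.019, 0.988, -0.152, 0.38], [-1.0, -0.022, -0.015, -0.028], [-0.018, 0.151, 0.988, 1.223], [0.0, 0.0, 0.0, 1.0]] []
top stencil 0.86 [237.7, 270.6, 42.7, 78.5]
top stencil 0.81 [209.2, 379.0, 40.7, 91.7]
top stencil 0.67 [102.4, 227.8, 58.6, 37.2]
top board 0.79 [405.9, 251.4, 94.3, 116.9]
top ring 0.84 [234.7, 274.1, 45.7, 72.1]
top moon 0.79 [404.6, 249.8, 98.5, 115.1]
top grip 0.83 [208.6, 379.0, 39.8, 81.8]
top grip 0.78 [235.8, 272.0, 52.7, 82.3]
top grip 0.49 [313.5, 159.9, 36.7, 33.6]
top latch 0.74 [222.4, 297.3, 14.0, 23.6]
top latch 0.5 [210.7, 345.4, 7.0, 23.9]
```

View pics/scene0.png

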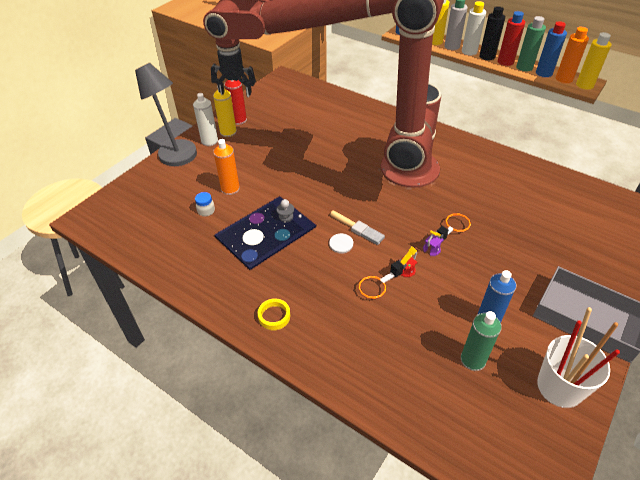

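View pics/top0.png

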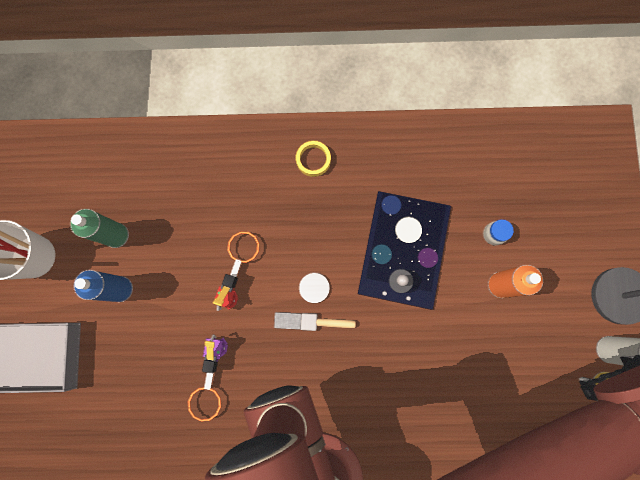

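Two arms match the stencil's shape. In top, one has a red head at (225,297) with its ring at (243,247), and the other has a purple head at (213,348) with its ring at (204,404). In scene they are at (408,268) and (434,243). The red one fits the description. The board's post is at (401,281) in top and its moon at (408,230). I'll confirm this in one enlarged crop.

```bash
python3 - <<'E'
import cv2, numpy as np
t=cv2.imread("pics/top0.png"); s=cv2.imread("pics/scene0.png")
f=lambda im,x,y,w,h,W,H: cv2.resize(im[y:y+h,x:x+w],(W,H),interpolation=cv2.INTER_CUBIC)
a=f(t,195,225,80,60*2-20,400,500); a=f(t,190,225,80,120,400,600)[:600]
b=f(t,350,185,110,130,254,300); c=f(s,350,220,110,82,400,300)
out=np.zeros((600,800,3),np.uint8); out[:,:400]=a; out[:300,400:]=c; out[300:,400:654]=b
d=f(s,265,190,36,75,146,300); out[300:,654:]=d
cv2.imwrite("pics/crop1.png",out)
E
```

```text
(no output)
```

View pics/crop1.png

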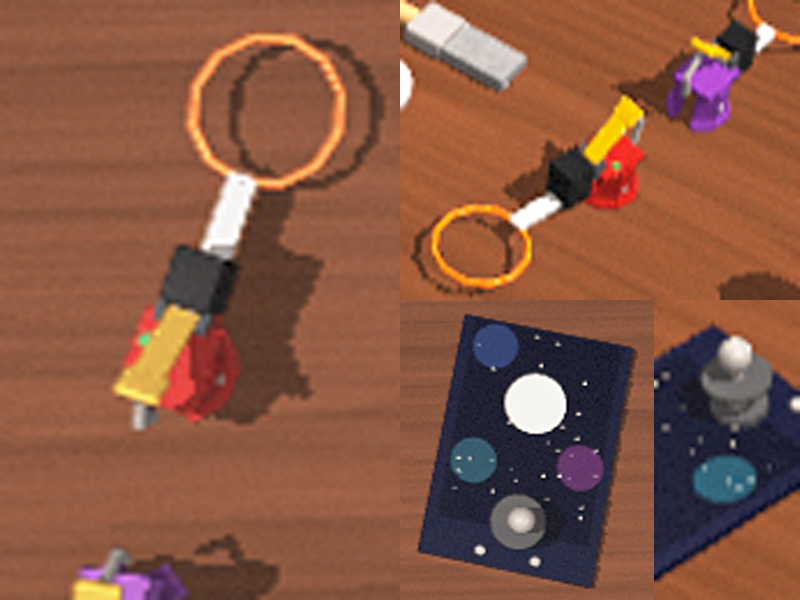

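The crop shows the red head with the yellow lever, green pin, black block and orange ring. The other arm is purple. Next I fit poses by silhouette in both views.

```bash
cat > h.py <<'E'
from station import *
import cv2, numpy as np
from scipy.optimize import minimize
from scipy.spatial.transform import Rotation as R
CAL={c:get_calibration(c) for c in("scene","top")}
def proj(c,P):
    K=np.array(CAL[c]["intrinsics"]);T=np.linalg.inv(np.array(CAL[c]["world_from_camera"]))
    p=np.atleast_2d(P)@T[:3,:3].T+T[:3,3]; p=p*[1,-1,-1]; q=p@K.T; return q[:,:2]/q[:,2:]
def ray(c,uv):
    K=np.array(CAL[c]["intrinsics"]);T=np.array(CAL[c]["world_from_camera"])
    d=np.linalg.solve(K,[uv[0],uv[1],1])*[1,-1,-1]; return T[:3,3],T[:3,:3]@d
def onplane(c,uv,z):
    o,d=ray(c,uv); return o+d*(z-o[2])/d[2]
def tri(uvs):  # dict cam->uv
    A=np.zeros((3,3));b=np.zeros(3);
    for c,uv in uvs.items():
        o,d=ray(c,uv);d=d/np.linalg.norm(d);M=np.eye(3)-np.outer(d,d);A+=M;b+=M@o
    return np.linalg.solve(A,b)
def place(p,P): # x,y,z,yaw
    c,s=np.cos(p[3]),np.sin(p[3]); P=np.asarray(P); return np.c_[c*P[:,0]-s*P[:,1]+p[0],s*P[:,0]+c*P[:,1]+p[1],P[:,2]+p[2]]
def box(x0,x1,y0,y1,z0,z1): return np.array([[x,y,z] for x in(x0,x1) for y in(y0,y1) for z in(z0,z1)])
def hullmask(uv,S=6):
    h=cv2.convexHull(((uv+.5)*S-.5).astype(np.float32)); m=np.zeros((480*S,640*S),np.uint8)
    return cv2.fillConvexPoly(m,np.round(h).astype(np.int32),1)
a=np.linspace(0,2*np.pi,60)
RING=np.c_[.135+.0405*np.cos(a),.0405*np.sin(a),0*a+.022]
BLOCK=box(.029,.057,-.013,.013,.018,.058)
def hsv(im): return cv2.cvtColor(im,cv2.COLOR_RGB2HSV)
def big(m,near=None):
    n,l,st,ce=cv2.connectedComponentsWithStats(m.astype(np.uint8))
    if near is None: k=1+np.argmax(st[1:,4])
    else: k=1+np.argmin(np.where(st[1:,4]>8,np.linalg.norm(ce[1:]-near,axis=1),1e9))
    return l==k
def pts(m): ys,xs=np.nonzero(m); return np.c_[xs,ys].astype(float)
E
python3 - <<'E'
from h import *
I={c:cv2.imread(f"pics/{c}0.png")[:,:,::-1].copy() for c in CAL}
near={"top":dict(ring=(243,247),blk=(231,281),moon=(408,230),ball=(403,281)),"scene":dict(ring=(372,288),blk=(397,268),moon=(253,237),ball=(285,204))}
M={}
for c in CAL:
    H=hsv(I[c]).astype(int); h,s,v=H[...,0],H[...,1],H[...,2]; n=near[c]; g={}
    def win(m,p,r): w=np.zeros_like(m); w[p[1]-r:p[1]+r+1,p[0]-r:p[0]+r+1]=1; return m&w
    rm=win((h>7)&(h<20)&(s>190)&(v>185),n["ring"],20 if c=="top" else 19)
    blk=win((v<62)&(s<120),n["blk"],10); blk=big(blk,n["blk"])
    moon=big((v>190)&(s<60),n["moon"])
    brd=big(cv2.morphologyEx(((h>100)&(h<150)&(s>60)&(v<120)).astype(np.uint8),cv2.MORPH_OPEN,np.ones((2,2))))
    # drop pixels near the black/blue elsewhere by component
    g=dict(ring=pts(rm),blk=pts(blk),moon=pts(moon),brd=pts(brd)); M[c]=g
    print(c,{k:(len(x),np.round(x.mean(0),1).tolist(),x.min(0).tolist(),x.max(0).tolist()) for k,x in g.items()})
    rc=cv2.fitEllipse(cv2.convexHull(g["ring"].astype(np.float32)))[0]
    print(" ring",np.round(onplane(c,rc,.0245),4),"blktop",np.round(onplane(c,g["blk"].mean(0),.045),4),"moon",np.round(onplane(c,g["moon"].mean(0),.012),4))
def iou(m1,m2): return (m1&m2).sum()/(m1|m2).sum()
def fit(parts,p0,z):
    T={(c,k):hullmask(np.r_[M[c][k]+[.45,.45],M[c][k]-[.45,.45],M[c][k]+[.45,-.45],M[c][k]+[-.45,.45]]) for c in CAL for k,_ in parts}
    f=lambda q:-sum(iou(T[c,k],hullmask(proj(c,place([q[0],q[1],z,q[2]],P)))) for c in CAL for k,P in parts)
    r=minimize(f,p0,method="Nelder-Mead",options=dict(initial_simplex=np.array(p0)+np.r_[np.zeros((1,3)),np.diag([.008,.008,.05])],maxfev=110,xatol=1e-4,fatol=1e-4)); return r.x,-r.fun/len(T)
tr=onplane("top",(243,247),.022)[:2]; th=onplane("top",(225,295),.03)[:2]; y=np.arctan2(*(tr-th)[::-1])
print("stencil",fit([("ring",RING),("blk",BLOCK)],[tr[0]-.135*np.cos(y),tr[1]-.135*np.sin(y),y],0))
tm=onplane("top",(408,230),.012)[:2]; tf=onplane("top",(399,284),.03)[:2]; y=np.arctan2(*(tm-tf)[::-1])
b,q=fit([("brd",box(-.05,.22,-.095,.095,0,.012))],[tm[0]-.135*np.cos(y),tm[1]-.135*np.sin(y),y],0)
print("board",b,q,"moon from board",b[:2]+.135*np.array([np.cos(b[2]),np.sin(b[2])]))
for c in CAL:
    im=I[c].astype(int); p=near[c]["ball"]; w=im[p[1]-14:p[1]+15,p[0]-14:p[0]+15]; m=(w.min(2)>120)
    print(c,"ball px",(pts(big(m)).mean(0)+np.array(p)-14),m.sum())
    print("pred ball for collar 32/48/64",np.round(proj(c,[[b[0],b[1],z+.022] for z in(.032,.048,.064)]),1).tolist())
E
```

```text
scene {'ring': (116, [371.1, 287.5], [358.0, 276.0], [385.0, 298.0]), 'blk': (141, [396.5, 268.0], [390.0, 260.0], [403.0, 276.0]), 'moon': (258, [252.6, 236.7], [243.0, 229.0], [263.0, 244.0]), 'brd': (2577, [264.7, 234.0], [216.0, 198.0], [316.0, 269.0])}
 ring [0.5595 0.1744 0.0245] blktop [0.4742 0.2051 0.045 ] moon [ 0.5932 -0.2465  0.012 ]<stdin>:14: RuntimeWarning: Mean of empty slice.
  ret = um.true_divide(
Traceback (most recent call last):
ValueError: zero-size array to reduction operation minimum which has no identity
```

```bash
cat > m.py <<'E'
from h import *
I={c:cv2.imread(f"pics/{c}0.png")[:,:,::-1].copy() for c in CAL}
near={"top":dict(ring=(243,247),blk=(231,281),moon=(408,230),ball=(403,281)),"scene":dict(ring=(372,288),blk=(397,268),moon=(253,237),ball=(285,204))}
M={}
for c in CAL:
    H=hsv(I[c]).astype(int); h,s,v=H[...,0],H[...,1],H[...,2]; n=near[c]
    def win(m,p,r): w=np.zeros_like(m); w[p[1]-r:p[1]+r+1,p[0]-r:p[0]+r+1]=1; return m&w
    rm=win((h>4)&(h<22)&(s>(130 if c=="top" else 190))&(v>175),n["ring"],20)
    blk=big(win((v<62)&(s<120),n["blk"],10),n["blk"]) if c=="scene" else big(win((v<70)&(s<120),n["blk"],9),n["blk"])
    moon=big((v>190)&(s<60),n["moon"])
    brd=big(cv2.morphologyEx(((h>100)&(h<150)&(s>60)&(v<120)).astype(np.uint8),cv2.MORPH_OPEN,np.ones((2,2))))
    g=dict(ring=pts(rm),blk=pts(blk),moon=pts(moon),brd=pts(brd)); M[c]=g
    for k,x in g.items(): print(c,k,len(x), (np.round(x.mean(0),1).tolist(),x.min(0).tolist(),x.max(0).tolist()) if len(x) else "")
    rc=cv2.fitEllipse(cv2.convexHull(g["ring"].astype(np.float32)))[0]
    print(" ring",np.round(onplane(c,rc,.022),4),"blk",np.round(onplane(c,g["blk"].mean(0),.045),4),"moon",np.round(onplane(c,g["moon"].mean(0),.012),4))
def iou(m1,m2): return (m1&m2).sum()/(m1|m2).sum()
def fit(parts,p0,z):
    T={(c,k):hullmask(np.r_[M[c][k]+[.45,.45],M[c][k]-[.45,.45],M[c][k]+[.45,-.45],M[c][k]+[-.45,.45]]) for c in CAL for k,_ in parts}
    f=lambda q:-sum(iou(T[c,k],hullmask(proj(c,place([q[0],q[1],z,q[2]],P)))) for c in CAL for k,P in parts)
    r=minimize(f,p0,method="Nelder-Mead",options=dict(initial_simplex=np.array(p0)+np.r_[np.zeros((1,3)),np.diag([.008,.008,.05])],maxfev=110,xatol=1e-4,fatol=1e-4)); return r.x,-r.fun/len(T)
tr=onplane("top",(243,247),.022)[:2]; th=onplane("top",(225,295),.03)[:2]; y=np.arctan2(*(tr-th)[::-1])
print("stencil",fit([("ring",RING),("blk",BLOCK)],[tr[0]-.135*np.cos(y),tr[1]-.135*np.sin(y),y],0))
tm=onplane("top",(408,230),.012)[:2]; tf=onplane("top",(399,284),.03)[:2]; y=np.arctan2(*(tm-tf)[::-1])
b,q=fit([("brd",box(-.05,.22,-.095,.095,0,.012))],[tm[0]-.135*np.cos(y),tm[1]-.135*np.sin(y),y],0)
print("board",b,q,"moon from board",b[:2]+.135*np.array([np.cos(b[2]),np.sin(b[2])]))
uv={}
for c in CAL:
    im=I[c].astype(int); p=near[c]["ball"]; w=im[p[1]-14:p[1]+15,p[0]-14:p[0]+15]; m=big(w.min(2)>120)
    uv[c]=pts(m).mean(0)+np.array(p)-14; print(c,"ball px",uv[c],m.sum())
    print("pred ball for collar 32/48/64",np.round(proj(c,[[b[0],b[1],z+.022] for z in(.032,.048,.064)]),1).tolist())
print("tri ball",tri(uv))
E
python3 m.py
```

```text
scene ring 140 ([371.2, 287.5], [358.0, 276.0], [385.0, 298.0])
scene blk 141 ([396.5, 268.0], [390.0, 260.0], [403.0, 276.0])
scene moon 258 ([252.6, 236.7], [243.0, 229.0], [263.0, 244.0])
scene brd 2577 ([264.7, 234.0], [216.0, 198.0], [316.0, 269.0])
 ring [0.5579 0.1735 0.022 ] blk [0.4742 0.2051 0.045 ] moon [ 0.5932 -0.2465  0.012 ]
top ring 201 ([243.3, 245.3], [227.0, 231.0], [258.0, 262.0])
top blk 91 ([231.6, 280.3], [224.0, 274.0], [237.0, 287.0])
top moon 527 ([408.3, 229.6], [396.0, 217.0], [421.0, 242.0])
top brd 6252 ([406.4, 250.4], [359.0, 193.0], [451.0, 309.0])
 ring [0.5612 0.1774 0.022 ] blk [0.4746 0.2007 0.045 ] moon [ 0.5966 -0.2414  0.012 ]
stencil (array([ 0.43228413,  0.21787539, -0.32197678]), np.float64(0.8610779305076618))
board [ 0.46252996 -0.21264873 -0.22648738] 0.9817018938868247 moon from board [ 0.59408222 -0.24296379]
scene ball px [284.78431373 202.68627451] 51
pred ball for collar 32/48/64 [[285.3, 207.8], [285.0, 204.1], [284.7, 200.5]]
top ball px [401.76470588 279.87254902] 102
pred ball for collar 32/48/64 [[401.9, 281.5], [402.9, 281.0], [404.0, 280.5]]
tri ball [ 0.4651199  -0.20937848  0.07988923]
```

```bash
cat > go.py <<'E'
from h import *
import sys
def go(p,yaw):  # TCP target, tool-x yaw (deg), tool down
    o=get_obs(); R0=R.from_rotvec(o["tool_rot"]); c,s=np.cos(np.radians(yaw)),np.sin(np.radians(yaw))
    Rt=R.from_matrix(np.array([[c,s,0],[s,-c,0],[0,0,-1]]))
    print("offset",np.round(R0.inv().apply(np.array(p)-o["tool_pos"]),4).tolist(),"twist",np.round((R0.inv()*Rt).as_rotvec(degrees=True),2).tolist())
if __name__=="__main__": a=list(map(float,sys.argv[1:])); go(a[:3],a[3])
E
python3 go.py .473 .204 .15 -18.4
```

```text
offset [0.5149, -0.6082, 0.0813] twist [-0.0, 0.0, 43.6]
```

```bash
python3 -m crank '[{"offset":[0.25,-0.3,0.0],"twist":[0,0,20]},{"offset":[0.25,-0.3,0.0],"twist":[0,0,20]},{"offset":[0.25,-0.3,0.0],"twist":[0,0,20]},{"offset":[0.25,-0.3,0.0],"twist":[0,0,20]},{"offset":[0.25,-0.3,0.0],"twist":[0,0,20]},{"offset":[0.25,-0.3,0.0],"twist":[0,0,20]},{"offset":[0.515,-0.608,0.081],"twist":[0,0,43.6]},{"offset":[0.515,-0.608,0.081],"twist":[0,0,43.6]},{"offset":[0.515,-0.608,0.081],"twist":[0,0,43.6]},{"offset":[0.515,-0.608,0.081],"twist":[0,0,43.6]},{"offset":[0.515,-0.608,0.081],"twist":[0,0,43.6]},{"offset":[0.515,-0.608,0.081],"twist":[0,0,43.6]},{"offset":[0.515,-0.608,0.081],"twist":[0,0,43.6]},{"offset":[0.515,-0.608,0.081],"twist":[0,0,43.6]},{"offset":[0.515,-0.608,0.081],"twist":[0,0,43.6]}]' 1 100; python3 go.py .473 .204 .15 -18.4; python3 - <<'E'
from h import *
I=[]
for c in CAL: cv2.imwrite(f"pics/{c}1.png",get_image(c)[:,:,::-1])
t=cv2.imread("pics/top1.png")[215:325,180:290]; s=cv2.imread("pics/scene1.png")[200:310,345:455]
cv2.imwrite("pics/crop2.png",np.hstack([cv2.resize(x,(400,400),interpolation=cv2.INTER_CUBIC) for x in(t,s)]))
E
```

```text
t: 2.58
tool_pos: [0.473, 0.2042, 0.1501]
tool_rot: [3.101, -0.5, -0.001]
contact_force: [0.3, -0.1, -0.5]
opening: 0.0852
grip_force: 0.0
offset [0.0, 0.0002, 0.0001] twist [0.05, 0.03, 0.09]
```

View pics/crop2.png

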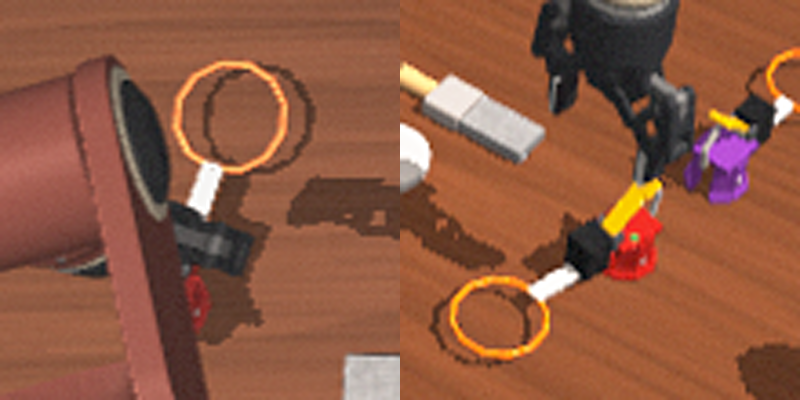

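The open fingers hang astride the block in both views, and the yaw matches. I'll descend and grip.

```bash
python3 -m crank '[{"offset":[0,0,0.04],"twist":[0,0,0]},{"offset":[0,0,0.07],"twist":[0,0,0]},{"offset":[0,0,0.1],"twist":[0,0,0]},{"offset":[0,0,0.115],"twist":[0,0,0]},{"offset":[0,0,0.125],"twist":[0,0,0]},{"offset":[0,0,0.125],"twist":[0,0,0]},{"offset":[0,0,0.125],"twist":[0,0,0]}]'; python3 -m crank '[{"offset":[0,0,0],"twist":[0,0,0]},{"offset":[0,0,0],"twist":[0,0,0]},{"offset":[0,0,0],"twist":[0,0,0]},{"offset":[0,0,0],"twist":[0,0,0]},{"offset":[0,0,0],"twist":[0,0,0]},{"offset":[0,0,0],"twist":[0,0,0]}]' 0 100
```

```text
t: 3.55
tool_pos: [0.4742, 0.2041, 0.0265]
tool_rot: [-3.1, 0.502, -0.003]
contact_force: [-0.1, -0.3, -0.1]
opening: 0.0855
grip_force: 0.0
t: 4.3
tool_pos: [0.4739, 0.2044, 0.026]
tool_rot: [-3.1, 0.502, -0.002]
contact_force: [0.3, 3.0, 4.0]
opening: 0.0252
grip_force: 97.3
```

```bash
python3 -m crank '[{"offset":[0,0,-0.01],"twist":[0,0,0]},{"offset":[0,0,-0.03],"twist":[0,0,0]},{"offset":[0,0,-0.06],"twist":[0,0,0]},{"offset":[0,0,-0.09],"twist":[0,0,0]},{"offset":[0,0,-0.12],"twist":[0,0,0]},{"offset":[0,0,-0.135],"twist":[0,0,0]},{"offset":[0,0,-0.14],"twist":[0,0,0]},{"offset":[0,0,-0.14],"twist":[0,0,0]}]'; python3 go.py .5044 -.2223 .166 -13
```

```text
t: 5.3
tool_pos: [0.4725, 0.2036, 0.1641]
tool_rot: [3.1, -0.502, -0.003]
contact_force: [0.4, 1.4, -5.5]
opening: 0.0246
grip_force: 97.8
offset [0.1647, 0.3941, -0.0017] twist [0.07, 0.09, -5.4]
```

```bash
python3 -m crank '[{"offset":[0.006,0.014,0],"twist":[0,0,0]},{"offset":[0.018,0.042,0],"twist":[0,0,-1]},{"offset":[0.034,0.082,0],"twist":[0,0,-1]},{"offset":[0.052,0.124,0],"twist":[0,0,-2]},{"offset":[0.07,0.168,0],"twist":[0,0,-2]},{"offset":[0.088,0.212,0],"twist":[0,0,-3]},{"offset":[0.107,0.256,0],"twist":[0,0,-3]},{"offset":[0.124,0.298,0],"twist":[0,0,-4]},{"offset":[0.14,0.336,0],"twist":[0,0,-4.5]},{"offset":[0.154,0.368,0],"twist":[0,0,-5]},{"offset":[0.162,0.388,0],"twist":[0,0,-5.4]},{"offset":[0.165,0.394,0],"twist":[0,0,-5.4]},{"offset":[0.165,0.394,0],"twist":[0,0,-5.4]},{"offset":[0.165,0.394,0],"twist":[0,0,-5.4]}]'; python3 - <<'E'
from h import *
for c in CAL: cv2.imwrite(f"pics/{c}2.png",get_image(c)[:,:,::-1])
t=cv2.imread("pics/top2.png")[180:330,330:480]; s=cv2.imread("pics/scene2.png")[150:270,210:330]
cv2.imwrite("pics/crop3.png",np.hstack([cv2.resize(x,(400,400),interpolation=cv2.INTER_CUBIC) for x in(t,s)]))
E
python3 go.py .5044 -.2223 .166 -13
```

```text
t: 7.05
tool_pos: [0.5052, -0.2212, 0.1649]
tool_rot: [-3.121, 0.354, 0.001]
contact_force: [0.2, -0.5, -5.3]
opening: 0.0247
grip_force: 98.1
offset [-0.0007, 0.0013, -0.0008] twist [-0.01, 0.01, 0.06]
```

View pics/crop3.png

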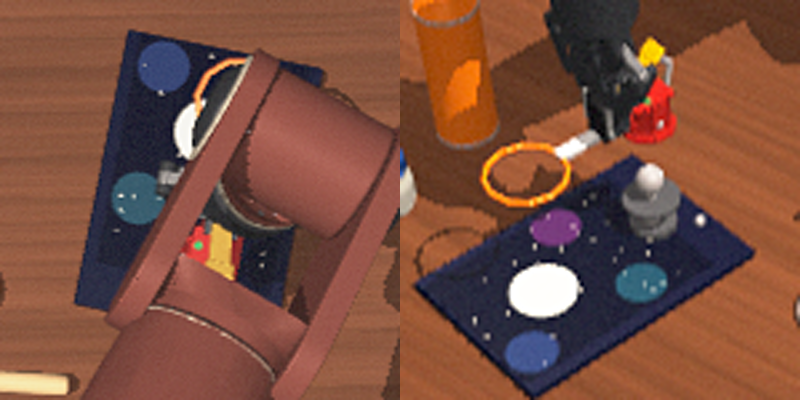

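The stencil hangs level above the post. The head is just above and behind the ball in the scene view, and the ring is full in view. I'll measure ring, head and board in the scene camera only, so calibration bias cancels.

```bash
cat > rel.py <<'E'
from h import *
import sys
def iou(m1,m2): return (m1&m2).sum()/(m1|m2).sum()
def T(P): return hullmask(np.concatenate([P+[a,b] for a in(-.45,.45) for b in(-.45,.45)]))
def nm(f,p0,d): p0=np.array(p0); return minimize(f,p0,method="Nelder-Mead",options=dict(initial_simplex=p0+np.r_[np.zeros((1,len(p0))),np.diag(d)],maxfev=120,xatol=1e-4,fatol=1e-4))
def hv(im): H=hsv(im).astype(int); return H[...,0],H[...,1],H[...,2]
h,s,v=hv(cv2.imread("pics/scene0.png")[:,:,::-1].copy())
brd=T(pts(big(cv2.morphologyEx(((h>100)&(h<150)&(s>60)&(v<120)).astype(np.uint8),cv2.MORPH_OPEN,np.ones((2,2))))))
B=box(-.05,.22,-.095,.095,0,.012)
r=nm(lambda q:-iou(brd,hullmask(proj("scene",place([q[0],q[1],0,q[2]],B)))),[.4625,-.2126,-.2265],[.006,.006,.04]); b=r.x
moon=onplane("scene",pts(big((v>190)&(s<60),(253,237))).mean(0)+0,.012)[:2]
u=np.array([np.cos(b[2]),np.sin(b[2])]); print("board scene",np.round(b,4),-r.fun,"moon by board",np.round(b[:2]+.135*u,4),"moon direct",np.round(moon,4))
f=sys.argv[1]; z=float(sys.argv[2]); x0,x1,y0,y1=map(int,sys.argv[3:7])
h,s,v=hv(cv2.imread(f)[:,:,::-1].copy()); w=np.zeros(h.shape,bool); w[y0:y1,x0:x1]=1
ring=pts(w&(h>7)&(h<22)&(s>190)&(v>185)); red=pts(big(w&((h<6)|(h>174))&(s>170)&(v>90)))
print("n",len(ring),ring.min(0),ring.max(0),len(red),red.min(0),red.max(0))
rc=cv2.fitEllipse(cv2.convexHull(ring.astype(np.float32)))
r=nm(lambda q:-iou(T(ring),hullmask(proj("scene",np.c_[RING[:,:2]-[.135,0]+q,0*RING[:,0]+.022+z]))),moon,[.006,.006])
print("ring ellipse",np.round(rc[0],1),"onplane",np.round(onplane("scene",rc[0],z+.022),4),"fit",np.round(r.x,4),-r.fun)
o=get_obs(); print("expected from TCP",np.round(o["tool_pos"][:2]+.092*u,4), "head expected",np.round(o["tool_pos"][:2]-.043*u,4))
hc=onplane("scene",red.mean(0),z+.022)[:2]; print("head centroid approx",np.round(hc,4))
for n,e in(("to board-moon",b[:2]+.135*u-r.x),("to moon",moon-r.x)): print(n,"shift along u, perp (mm)",np.round([1e3*e@u,1e3*(e@[-u[1],u[0]])],1))
E
python3 rel.py pics/scene2.png .139 230 420 150 235; python3 - <<'E'
import cv2; from h import *
# rest-pose check: same ring fit for initial picture, red bounds at rest are clear
E
```

```text
board scene [ 0.4638 -0.2111 -0.2276] 0.9842313220985416 moon by board [ 0.5953 -0.2416] moon direct [ 0.5932 -0.2465]
n 180 [230. 150.] [287. 211.] 182 [277. 173.] [292. 192.]
ring ellipse [259.  160.9] onplane [ 0.4223 -0.3422  0.161 ] fit [ 0.591  -0.2455] 0.15763097949886104
expected from TCP [ 0.595  -0.2419] head expected [ 0.4635 -0.2115]
head centroid approx [ 0.4658 -0.2012]
to board-moon shift along u, perp (mm) [3.3 4.8]
to moon shift along u, perp (mm) [ 2.4 -0.5]
```

```bash
python3 - <<'E'
from h import *
for c in CAL:
    H=hsv(cv2.imread(f"pics/{c}0.png")[:,:,::-1].copy()).astype(int); h,s,v=H[...,0],H[...,1],H[...,2]
    m=big(cv2.morphologyEx(((h>100)&(h<150)&(s>60)&(v<120)).astype(np.uint8),cv2.MORPH_OPEN,np.ones((2,2))))
    hull=cv2.convexHull(pts(m).astype(np.float32)); 
    print(c,"hull approx",np.round(cv2.approxPolyDP(hull,2.5,True)[:,0],1).tolist())
    for b in([.4638,-.2111,0,-.2276],[.4625,-.2126,0,-.2265]):
        print(" pred top corners",np.round(proj(c,place(b,[[x,y,.012] for x,y in((-.05,-.095),(.22,-.095),(.22,.095),(-.05,.095))])),1).tolist(),"moon",np.round(proj(c,place(b,[[.135,0,.012]])),1).tolist())
    mo=big((v>190)&(s<60),(253,237) if c=="scene" else (408,230)); print(" moon px",pts(mo).mean(0), cv2.fitEllipse(cv2.convexHull(pts(mo).astype(np.float32)))[0])
E
```

```text
scene hull approx [[316.0, 226.0], [252.0, 269.0], [216.0, 237.0], [279.0, 198.0]]
 pred top corners [[279.9, 196.1], [214.2, 234.9], [249.8, 268.6], [316.8, 225.2]] moon [[253.4, 237.7]]
 pred top corners [[279.8, 195.7], [214.1, 234.5], [249.8, 268.2], [316.6, 224.8]] moon [[253.3, 237.3]]
 moon px [252.63953488 236.66666667] (252.6706085205078, 236.68301391601562)
top hull approx [[451.0, 207.0], [433.0, 309.0], [359.0, 294.0], [379.0, 193.0]]
 pred top corners [[432.9, 310.0], [451.1, 205.5], [377.8, 190.8], [357.3, 294.0]] moon [[408.4, 230.1]]
 pred top corners [[433.5, 310.5], [451.6, 205.9], [378.3, 191.3], [358.0, 294.6]] moon [[408.9, 230.6]]
 moon px [408.28462998 229.61859583] (408.2386779785156, 229.60643005371094)
```

```bash
sed -i 's/np.ones((2,2))/np.ones((3,3))/' rel.py m.py; python3 rel.py pics/scene2.png .139 230 300 191 235; python3 m.py | tail -7
```

```text
board scene [ 0.4615 -0.2161 -0.2269] 0.9893928150508534 moon by board [ 0.593  -0.2465] moon direct [ 0.5932 -0.2465]
n 121 [234. 192.] [261. 211.] 21 [278. 191.] [289. 192.]
ring ellipse [247.4 201.6] onplane [ 0.5905 -0.2479  0.161 ] fit [ 0.5915 -0.2474] 0.924450989179845
expected from TCP [ 0.595  -0.2419] head expected [ 0.4635 -0.2115]
head centroid approx [ 0.4945 -0.1874]
to board-moon shift along u, perp (mm) [1.3 1.3]
to moon shift along u, perp (mm) [1.5 1.3]
stencil (array([ 0.43228413,  0.21787539, -0.32197678]), np.float64(0.8610779305076618))
board [ 0.46384901 -0.21266442 -0.2263375 ] 0.9648917315560388 moon from board [ 0.59540582 -0.24295976]
scene ball px [284.78431373 202.68627451] 51
pred ball for collar 32/48/64 [[285.1, 208.0], [284.7, 204.4], [284.4, 200.7]]
top ball px [401.76470588 279.87254902] 102
pred ball for collar 32/48/64 [[401.9, 280.9], [402.9, 280.4], [404.0, 279.9]]
tri ball [ 0.4651199  -0.20937848  0.07988923]
```

```bash
python3 -m crank '[{"offset":[0.0014,-0.0013,0.01],"twist":[0,0,0]},{"offset":[0.0014,-0.0013,0.02],"twist":[0,0,0]},{"offset":[0.0014,-0.0013,0.03],"twist":[0,0,0]},{"offset":[0.0014,-0.0013,0.036],"twist":[0,0,0]},{"offset":[0.0014,-0.0013,0.038],"twist":[0,0,0]},{"offset":[0.0014,-0.0013,0.038],"twist":[0,0,0]},{"offset":[0.0014,-0.0013,0.038],"twist":[0,0,0]}]'; python3 - <<'E'
from h import *
for c in CAL: cv2.imwrite(f"pics/{c}3.png",get_image(c)[:,:,::-1])
s=cv2.imread("pics/scene3.png")[180:255,220:320]
cv2.imwrite("pics/crop4.png",cv2.resize(s,(800,600),interpolation=cv2.INTER_CUBIC))
E
python3 rel.py pics/scene3.png .101 230 300 199 240
```

```text
t: 8.02
tool_pos: [0.5074, -0.2213, 0.1279]
tool_rot: [3.121, -0.356, 0.001]
contact_force: [-0.9, 0.1, -5.6]
opening: 0.0248
grip_force: 98.1
board scene [ 0.4615 -0.2161 -0.2269] 0.9893928150508534 moon by board [ 0.593  -0.2465] moon direct [ 0.5932 -0.2465]
n 107 [235. 202.] [261. 220.] 37 [278. 199.] [291. 201.]
ring ellipse [248.1 211. ] onplane [ 0.5924 -0.2493  0.123 ] fit [ 0.5922 -0.25  ] 0.9368964148696918
expected from TCP [ 0.597  -0.2419] head expected [ 0.4654 -0.2116]
head centroid approx [ 0.4919 -0.1896]
to board-moon shift along u, perp (mm) [0.  3.6]
to moon shift along u, perp (mm) [0.2 3.7]
```

View pics/crop4.png

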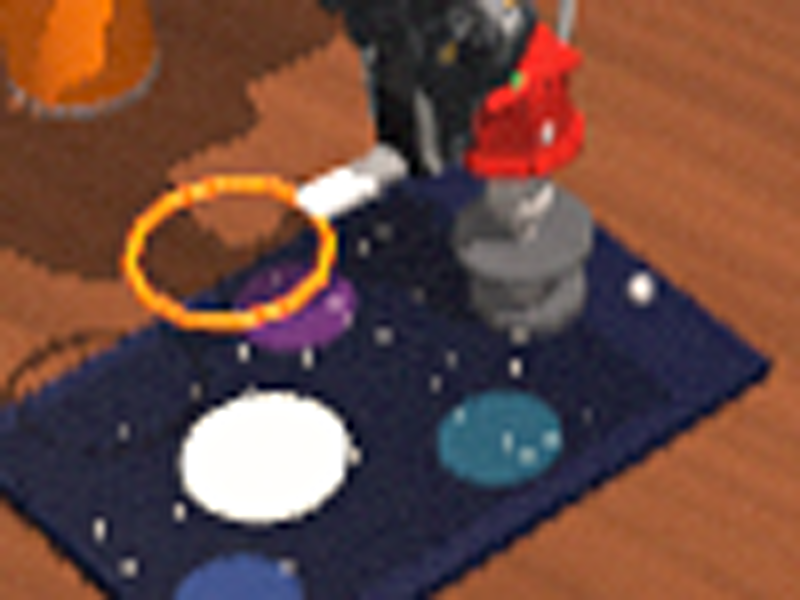

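The mouth sits over the ball: head bottom at crop x≈526 against collar centre ≈524. The ring needs about +3 mm sideways, so I'll add 1° of yaw and a small shift, then lower.

```bash
python3 -m crank '[{"offset":[0.0007,-0.001,0.0],"twist":[0,0,-1]},{"offset":[0.0007,-0.001,0.004],"twist":[0,0,-1]},{"offset":[0.0007,-0.001,0.008],"twist":[0,0,-1]},{"offset":[0.0007,-0.001,0.012],"twist":[0,0,-1]},{"offset":[0.0007,-0.001,0.016],"twist":[0,0,-1]},{"offset":[0.0007,-0.001,0.018],"twist":[0,0,-1]},{"offset":[0.0007,-0.001,0.018],"twist":[0,0,-1]}]'; python3 -m crank '[{"offset":[0,0,0.002],"twist":[0,0,0]},{"offset":[0,0,0.004],"twist":[0,0,0]},{"offset":[0,0,0.006],"twist":[0,0,0]},{"offset":[0,0,0.006],"twist":[0,0,0]}]'
```

```text
t: 9.0
tool_pos: [0.5079, -0.2202, 0.1091]
tool_rot: [-3.124, 0.328, 0.001]
contact_force: [0.9, -0.0, -6.7]
opening: 0.0245
grip_force: 98.2
t: 9.5
tool_pos: [0.5078, -0.2202, 0.103]
tool_rot: [-3.124, 0.328, 0.001]
contact_force: [-0.5, -0.5, -5.9]
opening: 0.025
grip_force: 98.2
```

```bash
for i in 1; do python3 -m crank '[{"offset":[0,0,0.0015],"twist":[0,0,0]},{"offset":[0,0,0.003],"twist":[0,0,0]},{"offset":[0,0,0.004],"twist":[0,0,0]},{"offset":[0,0,0.004],"twist":[0,0,0]}]';  done; python3 -m crank '[{"offset":[0,0,0.0015],"twist":[0,0,0]},{"offset":[0,0,0.003],"twist":[0,0,0]},{"offset":[0,0,0.004],"twist":[0,0,0]},{"offset":[0,0,0.004],"twist":[0,0,0]}]'
```

```text
t: 10.0
tool_pos: [0.5079, -0.2202, 0.0992]
tool_rot: [-3.124, 0.328, 0.0]
contact_force: [1.0, -0.5, -5.7]
opening: 0.025
grip_force: 98.2
t: 10.5
tool_pos: [0.5079, -0.2202, 0.0951]
tool_rot: [-3.124, 0.328, 0.001]
contact_force: [-0.1, -0.8, -5.8]
opening: 0.0249
grip_force: 98.2
```

```bash
python3 -m crank '[{"offset":[0,0,0.001],"twist":[0,0,0]},{"offset":[0,0,0.002],"twist":[0,0,0]},{"offset":[0,0,0.003],"twist":[0,0,0]},{"offset":[0,0,0.003],"twist":[0,0,0]}]'; python3 -m crank '[{"offset":[0,0,0.001],"twist":[0,0,0]},{"offset":[0,0,0.002],"twist":[0,0,0]},{"offset":[0,0,0.003],"twist":[0,0,0]},{"offset":[0,0,0.003],"twist":[0,0,0]}]'
```

```text
t: 11.0
tool_pos: [0.5079, -0.2202, 0.0922]
tool_rot: [-3.124, 0.328, 0.0]
contact_force: [-0.3, -0.7, -5.3]
opening: 0.0244
grip_force: 98.2
t: 11.5
tool_pos: [0.5081, -0.2208, 0.0896]
tool_rot: [3.123, -0.328, 0.001]
contact_force: [-1.8, -2.3, -4.2]
opening: 0.0252
grip_force: 98.1
```

```bash
python3 -m crank '[{"offset":[0,0,0.001],"twist":[0,0,0]},{"offset":[0,0,0.002],"twist":[0,0,0]},{"offset":[0,0,0.003],"twist":[0,0,0]},{"offset":[0,0,0.003],"twist":[0,0,0]}]'
```

```text
t: 12.0
tool_pos: [0.5082, -0.2213, 0.0869]
tool_rot: [3.122, -0.328, 0.001]
contact_force: [-0.5, -4.8, -2.5]
opening: 0.0246
grip_force: 98.2
```

```bash
python3 -m crank '[{"offset":[0,0.001,0],"twist":[0,0,0]},{"offset":[0,0.002,0],"twist":[0,0,0]},{"offset":[0,0.002,0.001],"twist":[0,0,0]},{"offset":[0,0.002,0.001],"twist":[0,0,0]}]'
```

```text
t: 12.5
tool_pos: [0.508, -0.2218, 0.0854]
tool_rot: [-3.124, 0.328, -0.001]
contact_force: [1.6, -0.7, -1.3]
opening: 0.0249
grip_force: 98.9
```

```bash
python3 -m crank '[{"offset":[0,0,0.001],"twist":[0,0,0]},{"offset":[0,0,0.002],"twist":[0,0,0]},{"offset":[0,0,0.002],"twist":[0,0,0]}]'; python3 -m crank '[{"offset":[0,0,0.001],"twist":[0,0,0]},{"offset":[0,0,0.0015],"twist":[0,0,0]},{"offset":[0,0,0.0015],"twist":[0,0,0]}]'
```

```text
t: 12.88
tool_pos: [0.5076, -0.222, 0.0829]
tool_rot: [-3.124, 0.329, -0.0]
contact_force: [2.6, 0.2, -1.2]
opening: 0.0249
grip_force: 98.8
t: 13.25
tool_pos: [0.5073, -0.222, 0.0812]
tool_rot: [-3.124, 0.329, 0.001]
contact_force: [2.3, 1.4, -1.4]
opening: 0.0248
grip_force: 98.7
```

```bash
python3 -m crank '[{"offset":[0.0006,0,0.001],"twist":[0,0,0]},{"offset":[0.0006,0,0.0015],"twist":[0,0,0]},{"offset":[0.0006,0,0.0015],"twist":[0,0,0]}]'; python3 -m crank '[{"offset":[0,0,0.001],"twist":[0,0,0]},{"offset":[0,0,0.0015],"twist":[0,0,0]},{"offset":[0,0,0.0015],"twist":[0,0,0]}]'; 
```

```text
t: 13.62
tool_pos: [0.5076, -0.222, 0.0796]
tool_rot: [-3.124, 0.328, 0.002]
contact_force: [-0.1, 1.6, -3.7]
opening: 0.0246
grip_force: 98.7
t: 14.0
tool_pos: [0.5079, -0.222, 0.0782]
tool_rot: [-3.124, 0.329, 0.001]
contact_force: [0.3, 3.1, -5.0]
opening: 0.0245
grip_force: 98.5
```

```bash
python3 -m crank '[{"offset":[0,0,0.001],"twist":[0,0,0]},{"offset":[0,0,0.0015],"twist":[0,0,0]},{"offset":[0,0,0.0015],"twist":[0,0,0]}]'; 
```

```text
t: 14.38
tool_pos: [0.508, -0.2221, 0.077]
tool_rot: [-3.124, 0.329, 0.0]
contact_force: [1.7, 2.6, -5.0]
opening: 0.0249
grip_force: 98.6
```

```bash
python3 -m crank '[{"offset":[0,-0.0005,0.001],"twist":[0,0,0]},{"offset":[0,-0.0005,0.002],"twist":[0,0,0]},{"offset":[0,-0.0005,0.002],"twist":[0,0,0]}]'; python3 -m crank '[{"offset":[0,0,0.001],"twist":[0,0,0]},{"offset":[0,0,0.0015],"twist":[0,0,0]},{"offset":[0,0,0.0015],"twist":[0,0,0]}]'; 
```

```text
t: 14.75
tool_pos: [0.5083, -0.2224, 0.0754]
tool_rot: [3.123, -0.328, 0.0]
contact_force: [-0.1, 1.5, -5.0]
opening: 0.0246
grip_force: 98.5
t: 15.12
tool_pos: [0.5086, -0.2224, 0.0751]
tool_rot: [3.123, -0.328, 0.001]
contact_force: [-3.7, 1.3, 5.7]
opening: 0.0246
grip_force: 99.4
```

```bash
python3 -m crank '[{"offset":[0,0,0.001],"twist":[0,0,0]},{"offset":[0,0,0.0015],"twist":[0,0,0]},{"offset":[0,0,0.0015],"twist":[0,0,0]}]'; 
```

```text
t: 15.5
tool_pos: [0.5088, -0.2224, 0.075]
tool_rot: [3.124, -0.328, 0.001]
contact_force: [-5.8, 2.2, 12.2]
opening: 0.0248
grip_force: 100.4
```

The force has risen to about 18 N with no travel, and 13–14 mm below first contact. That is either home or the detents, so I'll look at the collar gap and the pin.

```bash
python3 - <<'E'
from h import *
for c in CAL: cv2.imwrite(f"pics/{c}4.png",get_image(c)[:,:,::-1])
s=cv2.imread("pics/scene4.png")[182:242,230:310]; t=cv2.imread("pics/top4.png")[250:310,380:420]
out=np.hstack([cv2.resize(s,(533,400),interpolation=cv2.INTER_CUBIC),cv2.resize(t,(267,400),interpolation=cv2.INTER_CUBIC)])
cv2.imwrite("pics/crop5.png",out)
E
python3 rel.py pics/scene4.png .049 230 300 205 250
```

```text
board scene [ 0.4615 -0.2161 -0.2269] 0.9893928150508534 moon by board [ 0.593  -0.2465] moon direct [ 0.5932 -0.2465]
n 69 [238. 215.] [262. 232.] 105 [279. 205.] [292. 213.]
ring ellipse [249.9 223.8] onplane [ 0.595  -0.2478  0.071 ] fit [ 0.5947 -0.2493] 0.9284412671712924
expected from TCP [ 0.5984 -0.2431] head expected [ 0.4669 -0.2128]
head centroid approx [ 0.4799 -0.1972]
to board-moon shift along u, perp (mm) [-2.3  2.4]
to moon shift along u, perp (mm) [-2.1  2.5]
```

View pics/crop5.png

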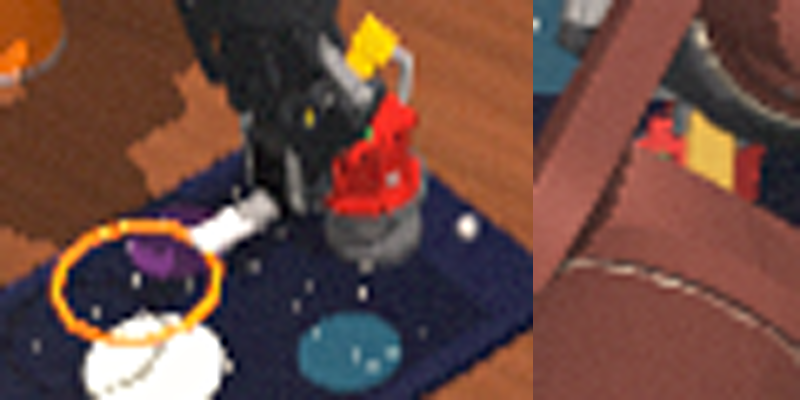

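```bash
python3 -m crank '[{"offset":[-0.0008,0,-0.0015],"twist":[0,0,0]},{"offset":[-0.001,-0.0008,-0.0015],"twist":[0,0,-1]},{"offset":[-0.001,-0.0008,-0.0015],"twist":[0,0,-1]}]';python3 -m crank '[{"offset":[0,0,0.001],"twist":[0,0,0]},{"offset":[0,0,0.002],"twist":[0,0,0]},{"offset":[0,0,0.002],"twist":[0,0,0]}]'
```

```text
t: 15.98
tool_pos: [0.5088, -0.2217, 0.0752]
tool_rot: [3.126, -0.3, 0.005]
contact_force: [0.3, 0.3, 5.7]
opening: 0.0249
grip_force: 99.6
t: 16.35
tool_pos: [0.509, -0.2217, 0.075]
tool_rot: [3.126, -0.3, 0.004]
contact_force: [-3.0, 2.0, 15.2]
opening: 0.0247
grip_force: 100.9
```

```bash
python3 -m crank '[{"offset":[0,0,0.0008],"twist":[0,0,0]},{"offset":[0,0,0.0015],"twist":[0,0,0]},{"offset":[0,0,0.0015],"twist":[0,0,0]},{"offset":[0,0,0.0015],"twist":[0,0,0]}]'; python3 - <<'E'
from h import *
H=hsv(get_image("scene")).astype(int);h,s,v=H[...,0],H[...,1],H[...,2]
H0=hsv(cv2.imread("pics/scene0.png")[:,:,::-1].copy()).astype(int)
for n,(h,s,v),(x0,x1,y0,y1) in(("now",(h,s,v),(278,298,190,212)),("start",(H0[...,0],H0[...,1],H0[...,2]),(395,420,252,280))):
    w=np.zeros(h.shape,bool);w[y0:y1,x0:x1]=1; p=pts(w&(h>40)&(h<85)&(s>80)&(v>60)); print(n,len(p),p.tolist())
st=[.4323,.2179,0,-.322]; print("start pin base/flush",proj("scene",place(st,[[.008,.0145,.044],[.008,.0145,.048]])))
E
```

```text
t: 16.85
tool_pos: [0.5092, -0.2218, 0.0749]
tool_rot: [3.126, -0.3, 0.004]
contact_force: [-6.6, 4.1, 22.8]
opening: 0.025
grip_force: 101.8
now 0 []
start 1 [[409.0, 265.0]]
start pin base/flush [[408.65136998 265.31884802]
 [408.80662886 264.44008809]]
```

28 N total and no further travel, after a force bump starting about 14 mm higher and then free travel. That is the collar, so the socket is home. I'll unload, then let go.

```bash
python3 -m crank '[{"offset":[-0.0005,0,-0.0015],"twist":[0,0,0]},{"offset":[-0.0005,0,-0.003],"twist":[0,0,0]},{"offset":[-0.0005,0,-0.004],"twist":[0,0,0]},{"offset":[-0.0005,0,-0.004],"twist":[0,0,0]}]'; python3 -m crank '[{"offset":[0,0,0],"twist":[0,0,0]},{"offset":[0,0,0],"twist":[0,0,0]},{"offset":[0,0,0],"twist":[0,0,0]},{"offset":[0,0,0],"twist":[0,0,0]},{"offset":[0,0,0],"twist":[0,0,0]}]' 1 100
```

```text
t: 17.4
tool_pos: [0.5084, -0.2216, 0.0753]
tool_rot: [3.126, -0.301, 0.006]
contact_force: [5.4, -1.4, 3.5]
opening: 0.0247
grip_force: 99.4
t: 18.02
tool_pos: [0.5068, -0.2207, 0.0742]
tool_rot: [-3.127, 0.301, 0.0]
contact_force: [-0.5, 0.2, 0.5]
opening: 0.0854
grip_force: 0.0
```

```bash
python3 -m crank '[{"offset":[0,0,-0.01],"twist":[0,0,0]},{"offset":[0,0,-0.04],"twist":[0,0,0]},{"offset":[0,0,-0.08],"twist":[0,0,0]},{"offset":[0,0,-0.12],"twist":[0,0,0]},{"offset":[0,0.05,-0.16],"twist":[0,0,0]},{"offset":[0,0.1,-0.18],"twist":[0,0,0]},{"offset":[0,0.15,-0.18],"twist":[0,0,0]},{"offset":[0,0.15,-0.18],"twist":[0,0,0]},{"offset":[0,0.15,-0.18],"twist":[0,0,0]},{"offset":[0,0.15,-0.18],"twist":[0,0,0]}]' 0.4; python3 - <<'E'
from h import *
for c in CAL: cv2.imwrite(f"pics/{c}5.png",get_image(c)[:,:,::-1])
s=cv2.imread("pics/scene5.png")[182:242,230:310]; t=cv2.imread("pics/top5.png")[185:315,350:460]
out=np.hstack([cv2.resize(s,(460,400),interpolation=cv2.INTER_CUBIC),cv2.resize(t,(338,400),interpolation=cv2.INTER_CUBIC)])
cv2.imwrite("pics/crop6.png",out)
E
python3 rel.py pics/scene5.png .049 230 270 205 250
```

```text
t: 19.27
tool_pos: [0.4786, -0.3668, 0.2543]
tool_rot: [-3.127, 0.299, 0.0]
contact_force: [-0.8, 0.4, 1.4]
opening: 0.0344
grip_force: 0.0
board scene [ 0.4615 -0.2161 -0.2269] 0.9893928150508534 moon by board [ 0.593  -0.2465] moon direct [ 0.5932 -0.2465]Traceback (most recent call last):
  File "rel.py", line 15, in <module>
    ring=pts(w&(h>7)&(h<22)&(s>190)&(v>185)); red=pts(big(w&((h<6)|(h>174))&(s>170)&(v>90)))
                                                      ~~~^^^^^^^^^^^^^^^^^^^^^^^^^^^^^^^^^^
  File "h.py", line 31, in big
    if near is None: k=1+np.argmax(st[1:,4])
                         ~~~~~~~~~^^^^^^^^^^
    return _wrapfunc(a, 'argmax', axis=axis, out=out, **kwds)
    return bound(*args, **kwds)
ValueError: attempt to get argmax of an empty sequence
```

View pics/crop6.png

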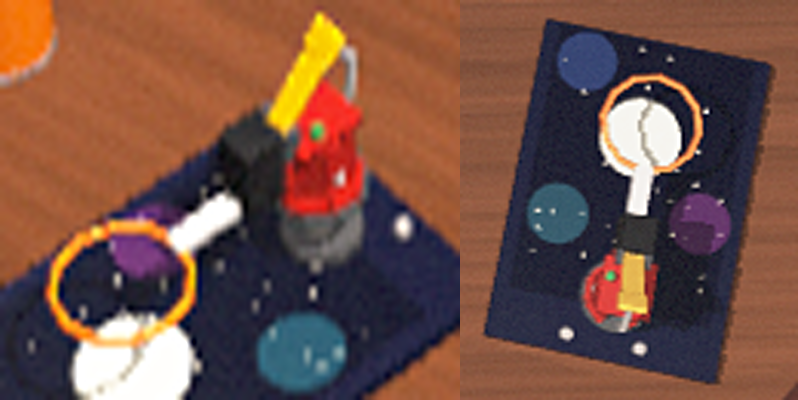

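```bash
cat > chk.py <<'E'
from h import *
import sys
n=sys.argv[1]
W={"scene":(234,266,210,238),"top":(425-10,460,200,245)}
W["top"]=(395,452,203,245)
moon={"scene":[.5932,-.2465],"top":[.5966,-.2414]}; u=np.array([np.cos(-.2268),np.sin(-.2268)]);p=np.array([-u[1],u[0]])
uv={}
for c in CAL:
    H=hsv(cv2.imread(f"pics/{c}{n}.png")[:,:,::-1].copy()).astype(int);h,s,v=H[...,0],H[...,1],H[...,2]
    x0,x1,y0,y1=W[c]; w=np.zeros(h.shape,bool);w[y0:y1,x0:x1]=1
    r=pts(w&(h>4)&(h<22)&(s>(130 if c=="top" else 190))&(v>(165 if c=="top" else 185)))
    e=cv2.fitEllipse(cv2.convexHull(r.astype(np.float32))); uv[c]=e[0]
    print(c,len(r),np.round(e[0],1),np.round(e[1],1),r.min(0),r.max(0))
    for z in(.066,.071,.076,.085):
        d=onplane(c,e[0],z)[:2]-moon[c]; print("  z",z,"ring-moon along u, perp mm",np.round([1e3*d@u,1e3*d@p],1))
    w=np.zeros(h.shape,bool);x0,x1,y0,y1=(275,300,185,215) if c=="scene" else (385,412,265,296); w[y0:y1,x0:x1]=1
    g=pts(w&(h>40)&(h<85)&(s>80)&(v>60)); print("  pin px",g.mean(0).round(1) if len(g) else None)
E
python3 chk.py 5; python3 - <<'E'
from h import *
for c,b in(("scene",[.4615,-.2161,.049,-.2169]),("top",[.465,-.2110,.049,-.2169])):
    print(c,"pred pin flush/up if home, ring, headbottom",np.round(proj(c,place(b,[[.008,.0145,.044],[.008,.0145,.048],[.135,0,.022],[0,0,0]])),1).tolist(), "block top corners",np.round(proj(c,place(b,BLOCK[1::2])),1).tolist())
E
```

```text
scene 69 [250.8 223.8] [18.1 26.3] [238. 215.] [263. 232.]
  z 0.066 ring-moon along u, perp mm [-2.4 -3.2]
  z 0.071 ring-moon along u, perp mm [0.1 1.2]
  z 0.076 ring-moon along u, perp mm [2.7 5.5]
  z 0.085 ring-moon along u, perp mm [ 7.3 13.3]
  pin px [284.5 201.5]
top 183 [411.8 224.6] [31.  33.7] [395. 209.] [428. 240.]
  z 0.066 ring-moon along u, perp mm [2.4 0.8]
  z 0.071 ring-moon along u, perp mm [1.2 1.5]
  z 0.076 ring-moon along u, perp mm [0.1 2.2]
  z 0.085 ring-moon along u, perp mm [-1.9  3.5]
  pin px [398.6 274.2]
scene pred pin flush/up if home, ring, headbottom [[284.9, 201.7], [284.8, 200.8], [250.9, 223.8], [284.8, 208.3]] block top corners [[273.9, 197.2], [279.1, 201.3], [266.9, 201.4], [272.2, 205.6]]
top pred pin flush/up if home, ring, headbottom [[398.2, 274.6], [398.4, 274.5], [411.8, 225.1], [400.8, 280.6]] block top corners [[412.4, 267.5], [401.3, 265.3], [414.4, 255.7], [403.3, 253.6]]
```

The ring is over the moon within about 1.5 mm in both views, at exactly the height that "home" predicts. The green pin shows at scene (284.5,201.5). Next I shut the fingers and go above the lever.

```bash
python3 go.py .4612 -.2164 .165 -12.5
```

```text
offset [-0.0456, -0.1444, 0.0893] twist [-0.01, 0.01, 1.59]
```

```bash
python3 -m crank '[{"offset":[-0.02,-0.05,0],"twist":[0,0,1.6]},{"offset":[-0.0456,-0.1,0],"twist":[0,0,1.6]},{"offset":[-0.0456,-0.144,0.0],"twist":[0,0,1.6]},{"offset":[-0.0456,-0.144,0.03],"twist":[0,0,1.6]},{"offset":[-0.0456,-0.144,0.06],"twist":[0,0,1.6]},{"offset":[-0.0456,-0.144,0.08],"twist":[0,0,1.6]},{"offset":[-0.0456,-0.144,0.089],"twist":[0,0,1.6]},{"offset":[-0.0456,-0.144,0.089],"twist":[0,0,1.6]},{"offset":[-0.0456,-0.144,0.089],"twist":[0,0,1.6]}]' 0 40;  python3 - <<'E'
from h import *
cv2.imwrite("pics/scene6.png",get_image("scene")[:,:,::-1]); cv2.imwrite("pics/top6.png",get_image("top")[:,:,::-1])
s=cv2.imread("pics/scene6.png")[152:227,240:340]; cv2.imwrite("pics/crop7.png",cv2.resize(s,(667,500),interpolation=cv2.INTER_CUBIC))
E
```

```text
t: 20.5
tool_pos: [0.4617, -0.2185, 0.1666]
tool_rot: [3.122, -0.345, 0.003]
contact_force: [0.1, -0.7, 0.2]
opening: 0.0001
grip_force: 0.0
```

View pics/crop7.png

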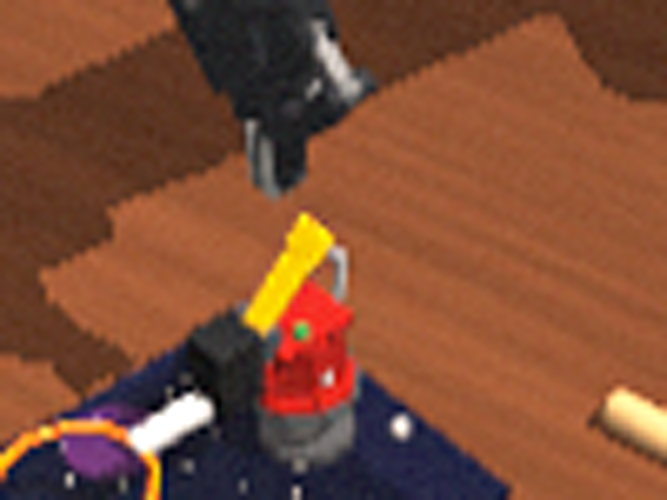

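The shut fingertip is at scene (282,180), above the lever end at (287,186). I'll shift 2.5 mm towards the lever's middle and press down in steps.

```bash
python3 -m crank '[{"offset":[0,-0.0025,0],"twist":[0,0,0]},{"offset":[0,-0.0025,0.005],"twist":[0,0,0]},{"offset":[0,-0.0025,0.01],"twist":[0,0,0]},{"offset":[0,-0.0025,0.015],"twist":[0,0,0]},{"offset":[0,-0.0025,0.019],"twist":[0,0,0]},{"offset":[0,-0.0025,0.022],"twist":[0,0,0]},{"offset":[0,-0.0025,0.025],"twist":[0,0,0]}]'; python3 -m crank '[{"offset":[0,0,0.003],"twist":[0,0,0]},{"offset":[0,0,0.006],"twist":[0,0,0]},{"offset":[0,0,0.008],"twist":[0,0,0]}]'; python3 -m crank '[{"offset":[0,0,0.003],"twist":[0,0,0]},{"offset":[0,0,0.006],"twist":[0,0,0]},{"offset":[0,0,0.008],"twist":[0,0,0]}]'
```

```text
t: 21.48
tool_pos: [0.4616, -0.2156, 0.1401]
tool_rot: [3.123, -0.345, 0.0]
contact_force: [0.3, -0.2, -0.2]
opening: -0.0003
grip_force: 0.0
t: 21.85
tool_pos: [0.4622, -0.2158, 0.1329]
tool_rot: [3.122, -0.345, 0.002]
contact_force: [0.7, -0.6, 4.1]
opening: -0.0004
grip_force: 1.9
t: 22.22
tool_pos: [0.4632, -0.2165, 0.1267]
tool_rot: [3.121, -0.344, 0.006]
contact_force: [0.3, -0.2, 7.9]
opening: 0.0003
grip_force: 3.3
```

Contact is at about 8 N, as expected for the lever moving. I'll continue.

```bash
python3 -m crank '[{"offset":[0,0,0.003],"twist":[0,0,0]},{"offset":[0,0,0.006],"twist":[0,0,0]},{"offset":[0,0,0.008],"twist":[0,0,0]},{"offset":[0,0,0.008],"twist":[0,0,0]}]'; python3 -m crank '[{"offset":[0,0,0.003],"twist":[0,0,0]},{"offset":[0,0,0.005],"twist":[0,0,0]},{"offset":[0,0,0.007],"twist":[0,0,0]},{"offset":[0,0,0.007],"twist":[0,0,0]}]'
```

```text
t: 22.72
tool_pos: [0.4629, -0.2165, 0.1185]
tool_rot: [3.121, -0.344, 0.005]
contact_force: [0.3, -0.0, 7.1]
opening: -0.0003
grip_force: 3.1
t: 23.22
tool_pos: [0.4624, -0.2163, 0.1114]
tool_rot: [3.121, -0.344, 0.003]
contact_force: [-2.3, -0.1, 8.9]
opening: -0.0002
grip_force: 3.6
```

```bash
python3 -m crank '[{"offset":[0,0,0.0015],"twist":[0,0,0]},{"offset":[0,0,0.003],"twist":[0,0,0]},{"offset":[0,0,0.004],"twist":[0,0,0]},{"offset":[0,0,0.004],"twist":[0,0,0]}]'
```

```text
t: 23.72
tool_pos: [0.4618, -0.2162, 0.1072]
tool_rot: [3.121, -0.344, 0.0]
contact_force: [-3.9, 0.2, 8.7]
opening: -0.0005
grip_force: 4.0
```

```bash
python3 -m crank '[{"offset":[0,0,0.0015],"twist":[0,0,0]},{"offset":[0,0,0.003],"twist":[0,0,0]},{"offset":[0,0,0.003],"twist":[0,0,0]}]'; python3 -m crank '[{"offset":[0,0,0.001],"twist":[0,0,0]},{"offset":[0,0,0.002],"twist":[0,0,0]},{"offset":[0,0,0.002],"twist":[0,0,0]}]'; python3 -m crank '[{"offset":[0,0,0.001],"twist":[0,0,0]},{"offset":[0,0,0.0015],"twist":[0,0,0]},{"offset":[0,0,0.0015],"twist":[0,0,0]}]'
```

```text
t: 24.1
tool_pos: [0.4614, -0.2161, 0.1039]
tool_rot: [3.122, -0.344, -0.002]
contact_force: [-5.3, 0.5, 9.0]
opening: 0.0
grip_force: 4.1
t: 24.48
tool_pos: [0.461, -0.216, 0.1017]
tool_rot: [3.122, -0.344, -0.003]
contact_force: [-6.2, 1.5, 9.3]
opening: -0.0002
grip_force: 4.4
t: 24.85
tool_pos: [0.4609, -0.216, 0.1004]
tool_rot: [3.122, -0.344, -0.004]
contact_force: [-7.6, 1.0, 10.3]
opening: 0.0003
grip_force: 5.2
```

```bash
python3 -m crank '[{"offset":[-0.001,0,0.001],"twist":[0,0,0]},{"offset":[-0.001,0,0.0015],"twist":[0,0,0]},{"offset":[-0.001,0,0.0015],"twist":[0,0,0]}]'; python3 -m crank '[{"offset":[0,0,0.001],"twist":[0,0,0]},{"offset":[0,0,0.0015],"twist":[0,0,0]},{"offset":[0,0,0.0015],"twist":[0,0,0]}]'
```

```text
t: 25.22
tool_pos: [0.4606, -0.216, 0.1002]
tool_rot: [3.121, -0.344, -0.002]
contact_force: [-7.4, 3.0, 15.5]
opening: 0.0003
grip_force: 7.6
t: 25.6
tool_pos: [0.4608, -0.2162, 0.1]
tool_rot: [3.121, -0.344, -0.002]
contact_force: [-10.2, 4.2, 22.5]
opening: -0.0003
grip_force: 11.1
```

```bash
python3 -m crank '[{"offset":[0,0,0.001],"twist":[0,0,0]},{"offset":[0,0,0.0015],"twist":[0,0,0]},{"offset":[0,0,0.0015],"twist":[0,0,0]}]'
```

```text
t: 25.98
tool_pos: [0.461, -0.2163, 0.1]
tool_rot: [3.121, -0.344, -0.002]
contact_force: [-14.4, 5.5, 29.5]
opening: 0.0
grip_force: 14.5
```

The lever hit a hard stop at z = 0.100, against 0.099 expected for fully down. I'll lift clear and look.

```bash
python3 -m crank '[{"offset":[0,0,-0.004],"twist":[0,0,0]},{"offset":[0,0,-0.015],"twist":[0,0,0]},{"offset":[0,0,-0.05],"twist":[0,0,0]},{"offset":[0,0,-0.1],"twist":[0,0,0]},{"offset":[0,0.05,-0.14],"twist":[0,0,0]},{"offset":[0,0.1,-0.15],"twist":[0,0,0]},{"offset":[0,0.15,-0.15],"twist":[0,0,0]},{"offset":[0,0.15,-0.15],"twist":[0,0,0]},{"offset":[0,0.15,-0.15],"twist":[0,0,0]}]'; python3 - <<'E'
from h import *
for c in CAL: cv2.imwrite(f"pics/{c}7.png",get_image(c)[:,:,::-1])
s=cv2.imread("pics/scene7.png")[182:242,230:310]; t=cv2.imread("pics/top7.png")[185:315,350:460]
cv2.imwrite("pics/crop8.png",np.hstack([cv2.resize(s,(460,400),interpolation=cv2.INTER_CUBIC),cv2.resize(t,(338,400),interpolation=cv2.INTER_CUBIC)]))
for c,b in(("scene",[.4615,-.2161,.049,-.2169]),("top",[.465,-.2110,.049,-.2169])):
    print(c,"pred latch tip open/down",np.round(proj(c,place(b,[[-.006,0,.082],[-.024,0,.0515]])),1).tolist())
    H=hsv(cv2.imread(f"pics/{c}7.png")[:,:,::-1].copy()).astype(int);h,s_,v=H[...,0],H[...,1],H[...,2]
    p=pts(big((h>20)&(h<32)&(s_>140)&(v>150),(285,198) if c=="scene" else (401,276))); print(" yellow",len(p),p.mean(0),p.min(0),p.max(0))
E
python3 chk.py 7 | grep -v "0.066\|0.076\|0.085"
```

```text
t: 27.1
tool_pos: [0.4277, -0.3612, 0.2437]
tool_rot: [-3.121, 0.345, 0.001]
contact_force: [0.2, -0.0, -0.3]
opening: -0.0001
grip_force: 0.0
scene pred latch tip open/down [[284.6, 188.4], [289.5, 193.0]]
 yellow 77 [285.68831169 195.88311688] [278. 190.] [293. 201.]
top pred latch tip open/down [[406.0, 280.5], [402.5, 289.2]]
 yellow 169 [403.75147929 282.65680473] [398. 269.] [409. 294.]
scene 68 [250.8 224. ] [18.3 25.9] [238. 215.] [263. 233.]
  z 0.071 ring-moon along u, perp mm [0.4 1.8]
  pin px [284.5 201.5]
top 186 [411.8 224.6] [31.  33.7] [395. 209.] [428. 240.]
  z 0.071 ring-moon along u, perp mm [1.2 1.5]
  pin px [398.7 274. ]
```

View pics/crop8.png

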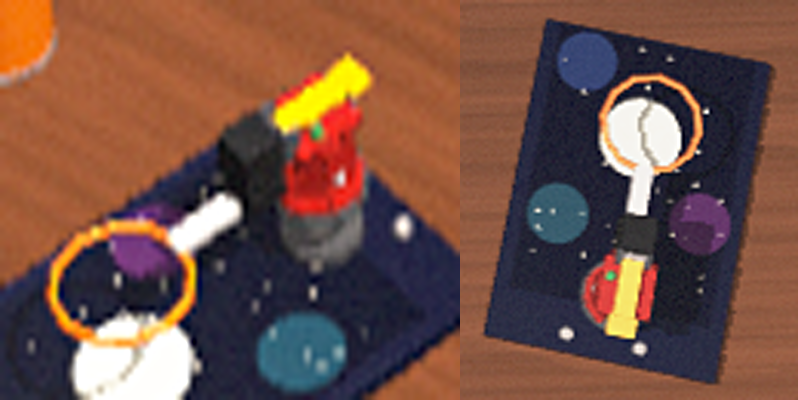

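The lever lies flat over the head: its end is at scene (292,193), where fully down predicts (291,193). The ring is still over the moon, the pin shows, and the robot is clear.

```bash
python3 -c "
from station import *
print(finish_job())"
```

```text
the job is handed in; nothing more can be done
None
```

The stencil is seated on the ball post with its ring within about 2 mm of the moon's centre and the latch lever fully down, and the job is handed in at about 27 s; the post saw about 30 N by the readings I took, and the green pin was visible but too small in the pictures to measure its rise.

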